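Set the spring tension on a wing-spar glue press

TASK

Two small glue presses stand on the model-aircraft bench. On the one that holds the lime-green wing spar, turn the red tension knob clockwise until the tip of its sprung pointer stands at the yellow mark, then let go; leave the empty press and the mark as they are, and move the pointer only with the knob.

Things in the scene. Friction and masses are not known exactly. Their poses are not given: they have to be found in the camera images.
- work_grip (a point): Red tension knob of the press with the green spar: an upright bar 62 mm long (frame x), 15 thick (y), 38 tall. Point: on its vertical axis (z up), 14 mm below its top, 86 above the table; all else on the press is under 65 high. Stiff (0.2 N m), stays put. Clockwise from above turns the pointer clockwise, 0.6 rad per rad of knob. The mark is 0.55 to 1.4 rad of knob away: one grasp.
- work_arm: Sprung pointer of the same press: a flat arm, black with a red end, 10 mm wide, lying level 48 mm above the table. The origin is its tip; its x axis points along the arm from the pivot out to the tip, z up. The pivot is vertical, 120 mm behind the tip (at x = -120 mm).
- work_mark (a point): The mark for the tip on the same press: middle of the inner edge of a yellow tab, 20 mm wide and 18 mm deep, at the rim of the white scale. The point lies on the circle that the pointer's tip sweeps, 120 mm from its pivot and at its height: the tip coincides with it when set. Its x axis points away from the pivot. At the start it lies clockwise of the pointer.
- spare_arm: Sprung pointer tip of the other, empty press (no green spar), which looks the same otherwise. Origin and axes as for the first pointer. It must stay as it is.

How it is judged (in metres and radians):
At the end, for the whole second after the job is handed in: The pointer's tip on the press with the green spar stands within 13 mm of the yellow mark's point and is at rest (slower than 10 mm/s), the knob having been let go (horizontal distance between work_arm and work_mark below 0.013 m and linear speed of work_arm below 0.01 m/s); the robot touches nothing.
It fails at once if the empty press is disturbed: its pointer's tip moves by more than 10 mm (distance of spare_arm from where it was at the start of the episode above 0.01 m).
It fails at once if the pointer is pushed directly by the robot, with more than 1 N (contact force between any of the fingers, the arm and work_arm above 1 N).
It fails at once if the yellow mark is shifted by more than 8 mm (distance of work_mark from where it was at the start of the episode above 0.008 m).
It also fails if it takes over 32 s, if anything falls off the work surface, if the arm or the gripper's body presses on something with over 40 N, if the wrist force passes 120 N, or if a joint passes its speed limit or range.

ROBOT

A 6-joint arm with a two-finger parallel gripper is mounted at the origin on the work surface. World frame = base frame: x ahead of the robot, y to its left, z up, the work surface at z = 0. Lengths are in m, angles in degrees, forces in N, time in s.
With the tool pointing down it reaches from about 0.25 to 0.725 m from the base axis. Payload 4 kg.
Tool frame: the origin (TCP) lies at the very end of the fingers, on their centre line; the grasp point (between the pads) lies 19 mm behind it (grasp_offset is the distance from the TCP to the grasp point, in m); z points along the fingers, x is the direction in which the jaws open and shut, and the axes are right-handed (so a half turn about z gives the same grasp; the last joint's range is limited). The gripper opens to 85 mm and grips with 20 to 120 N. Pads are 22 mm wide; open, the fingers measure 114 mm over their backs; the gripper's body (76 mm by 85 mm) begins 54 mm behind the grasp point. The pads swing forward as they close: fully open they stand 13 mm farther back than shut.
Start: joints at [74.141, 13.785, 0.286, 76.501, 0, 90], TCP at [0.137, 0.481, 0.201] pointing down, gripper open.
Joint ranges: [-155.79, 155.79], [-60.16, 107.12], [-62.33, 73.08], [-114, 123.19], [-81.49, 82.49], [-180, 180]. Speed limits (degrees/s): [159.86, 159.86, 180, 180, 180, 180].

INTERFACE

Orientations are given as a 3x3 rotation matrix whose columns are the frame's x, y, z axes.
In Python, from cell import state, get_image, sign_off, grasp_offset gives the robot as it stands.
- The arm moves only by the tool move_arm, never from a script. Its argument "targets" is one flat list of numbers, 7 for each row, row after row: the opening, from 0 (shut) to 1 (fully open), then the shift along the tool's x, y, z in mm, then the turn, a rotation vector about the tool's x, y, z in rad. A call has exactly 8 rows; each row is the pose to reach, as a shift and turn from the pose commanded when the call began, along the tool's axes at that moment; what a row does not reach only later rows make up. A row lasts 1/12 s, in which the tool goes at most 41.7 mm and 7.16 degrees, less where a joint would pass 70% of its speed; a pose out of reach is approached as far as the arm can. A call with a gripper value outside its range is refused whole. The fingers move at their own pace and stop on an object; "squeeze" is the grip in N (left out, the last holds). Time passes only in rows, so rows that repeat a pose let the fingers close, or fill a call up. It gives the time, the measured TCP pose, the force and the opening at its end, in the units of the state.
- state(): the state, without advancing time (a new reading comes with each control period).
- get_image(name): name is "side" or "top" or "wrist"; returns a dict with "image" (480x640x3 uint8, red, green, blue), "fov_y" (degrees; the focal length in pixels is half the picture's height over the tangent of half this angle, whatever the lens; pixels are square), "cx", "cy" (the principal point, pixels), "R" (3x3) and "t" (3): a world point X has camera coordinates R X + t. Camera axes: x right, y down, z forward; pixel columns grow to the right and rows downward; lengths in m; the calibration is good to about 2 mm. A picture is of the moment at which its call begins. There is no depth.
- sign_off(): hands the job in, once; it reports no verdict.
The state is a dict: "time": time; "joint_positions": joint angles; "dq": joint speeds; "tau": joint torques, N m; "tool_pos": TCP position; "orientation": TCP orientation; "ft_force": force on the tool from outside, world axes, zero at the start; "torque": the same for the moment, N m; "width": finger opening in m.
Only numpy, scipy, OpenCV 4.12 (cv2) and the standard library are available. Lean on these libraries where they do the work, as an engineer would, in place of code of your own. Each camera call takes 0.05 s, during which the arm holds its last target. There are 200 camera calls.

## Working session

There is one attempt and no reset: what is moved stays moved. The work goes in short steps, Python scripts to look and compute and a tool call to move; the robot and the scene stay as the last step left them, time stands still between calls to the robot, and variables do not carry over. Pictures are saved under pics/ and viewed, about 8 in all and at most 12, crops included, and the job is handed in when it is done.

Besides the shell and the picture viewer there is one more tool, called by a JSON object that holds its "op" and its "data", one argument or row to a line. move_arm: Moves the arm, as the interface text tells. Its arguments: {"type":"object","properties":{"targets":{"type":"array","items":{"type":"number"}},"squeeze":{"type":"number"}},"required":["targets"]}

```bash
mkdir -p pics; ls; cat > h.py <<'E'
import numpy as np, cv2
from cell import state, get_image, sign_off, grasp_offset
def snap(n,fn):
    d=get_image(n); cv2.imwrite(fn,d['image'][:,:,::-1]); np.savez(fn[:-4]+'.npz',**d); return d
def K(d):
    f=240/np.tan(np.radians(float(d['fov_y']))/2); return np.array([[f,0,float(d['cx'])],[0,f,float(d['cy'])],[0,0,1]])
def back(d,px,z):
    R=np.array(d['R']);t=np.array(d['t']); c=-R.T@t
    r=(R.T@np.linalg.inv(K(d))@np.c_[np.atleast_2d(px),np.ones(len(np.atleast_2d(px)))].T).T
    return c+r*((z-c[2])/r[:,2:3])
def proj(d,X):
    p=(K(d)@(np.array(d['R'])@np.atleast_2d(X).T+np.array(d['t']).reshape(3,1))).T
    return p[:,:2]/p[:,2:]
E
python3 - <<'E'
from h import *
for n in('top','side'):
    d=snap(n,f'pics/{n}0.png'); print(n,d.keys(),d['fov_y'],d['cx'],d['cy'],-np.array(d['R']).T@d['t'])
s=state();print(s['time'],s['tool_pos'],s['orientation'],s['width'],grasp_offset)
E
```

```text
pics
top dict_keys(['image', 'fov_y', 'cx', 'cy', 'R', 't']) 44.63243969000431 321.51973902773784 241.5780656382588 [0.52123205 0.02030926 1.22040463]
side dict_keys(['image', 'fov_y', 'cx', 'cy', 'R', 't']) 46.860687327163625 321.90577833368553 238.36064391295858 [ 0.12133948 -0.61630536  0.91030236]
0.1 [0.13647406 0.4803941  0.20050945] [[ 2.73235213e-01  9.61947123e-01 -5.01599384e-04]
 [ 9.61945494e-01 -2.73235674e-01 -1.77013419e-03]
 [-1.83983034e-03  1.15172688e-06 -9.99998308e-01]] 0.08568867058187946 0.0187
```

View pics/top0.png

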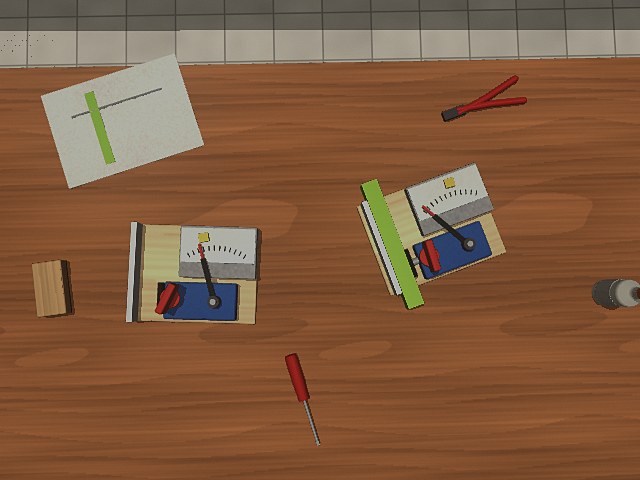

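View pics/side0.png

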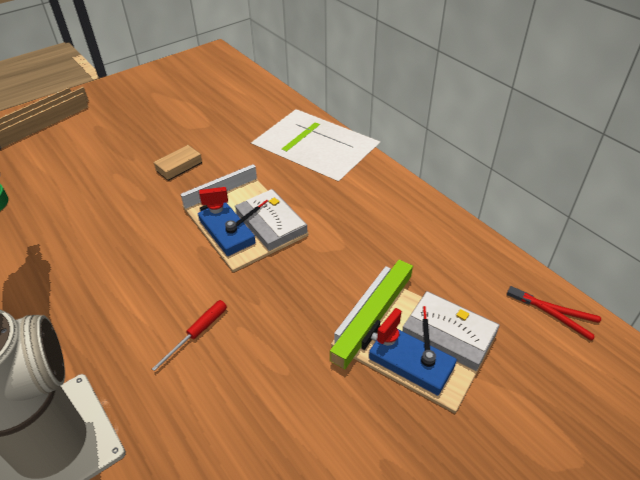

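The press with the spar is on the right in the top view. Its knob is near (429,256), pivot (469,244), tip (425,208) and mark (449,183). The empty press is at left, knob near (168,298). I'll zoom in on the work press.

```bash
python3 - <<'E'
import cv2,numpy as np
a=cv2.imread('pics/top0.png')[160:310,350:510]; b=cv2.imread('pics/side0.png')[260:410,330:500]
a=cv2.resize(a,(800//2,375),interpolation=cv2.INTER_CUBIC); b=cv2.resize(b,(400,353),interpolation=cv2.INTER_CUBIC)
c=np.zeros((375,800,3),np.uint8);c[:,:400]=a;c[:353,400:]=b;cv2.imwrite('pics/z1.png',c)
E
```

```text
(no output)
```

View pics/z1.png

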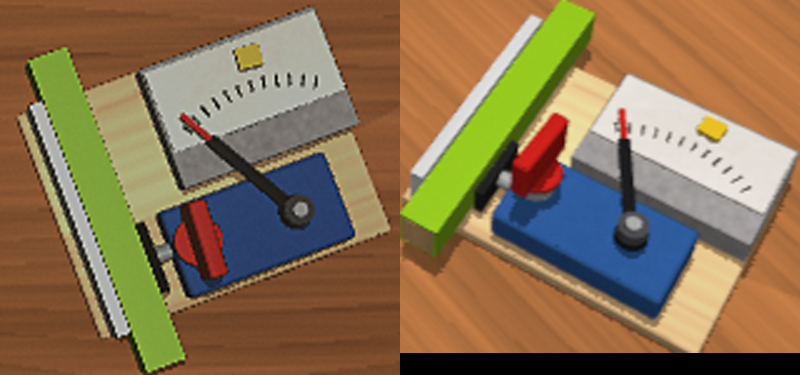

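```bash
python3 - <<'E'
from h import *
d=np.load('pics/top0.npz');s=np.load('pics/side0.npz')
print(np.array(d['R']).round(3))
o=np.array([350,160])
C=lambda p:o+np.array(p)/2.5-0.3
im=d['image'].astype(int)
for (x0,x1,y0,y1) in((412,446,234,278),):
    for y in range(y0,y1,2): print(y,' '.join('%3d'%(im[y,x,0] if im[y,x,0]>2.2*im[y,x,1:].max() else 0) for x in range(x0,x1)))
piv=back(d,[C((298,210))],0.050)[0]; tip=back(d,[C((183,116))],.048)[0]
hsv=cv2.cvtColor(d['image'],cv2.COLOR_RGB2HSV)
m=cv2.inRange(hsv[170:200,435:465],(18,130,120),(32,255,255));yy,xx=np.nonzero(m);print(len(yy),xx.mean()+435,yy.mean()+170)
mk=back(d,[[xx.mean()+435,yy.mean()+170]],.046)[0]
print('piv',piv,'tip',tip,np.hypot(*(tip-piv)[:2]),'markc',mk,np.hypot(*(mk-piv)[:2]))
a=lambda p:np.arctan2(*(p-piv)[1::-1])
print(a(tip),a(mk),a(tip)-a(mk))
print('side proj piv,tip,mark',proj(s,np.array([piv,tip,mk])), 'crop',(proj(s,np.array([piv,tip,mk]))-[330,260])*2.353+[400,0])
E
```

```text
[[-0.021 -1.     0.011]
 [-0.997  0.02  -0.075]
 [ 0.075 -0.013 -0.997]]
234   0   0   0   0   0   0   0   0   0   0   0   0   0   0   0   0   0   0   0   0   0   0   0   0   0   0   0   0   0   0   0   0   0   0
236   0   0   0   0   0   0   0   0   0   0   0   0   0   0   0   0   0   0   0   0   0   0   0   0   0   0   0   0   0   0   0   0   0   0
238   0   0   0   0   0   0   0   0   0   0   0   0   0   0   0   0   0   0   0   0   0   0   0   0   0   0   0   0   0   0   0   0   0   0
240   0   0   0   0   0   0   0   0   0   0   0   0   0   0   0   0 117 121 142 149   0   0   0   0   0   0   0   0   0   0   0   0   0   0
242   0   0   0   0   0   0   0   0   0   0   0  45   0  83 155 166 161 156 156 165 144   0   0   0   0   0   0   0   0   0   0   0   0   0
244   0   0   0   0   0   0   0   0   0   0   0   0   0   0 133 168 159 155 155 157 161   0   0   0   0   0   0   0   0   0   0   0   0   0
246   0   0   0   0   0   0   0   0   0   0   0   0   0   0  64 141 166 159 155 156 157 141   0   0   0   0   0   0   0   0   0   0   0   0
248   0   0   0   0   0   0   0   0   0   0   0
[... 1823 characters left out ...]
0   0   0   0   0   0   0   0   0   0   0   0   0   0   0   0   0   0   0   0   0   0   0
276   0   0   0   0   0   0   0   0   0   0   0   0   0   0   0   0   0   0   0   0   0   0   0   0   0   0   0   0   0   0   0   0   0   0
78 449.05128205128204 182.15384615384616
piv [ 0.59847626 -0.29142475  0.05      ] tip [ 0.67674294 -0.20163264  0.048     ] 0.11911463826917502 markc [ 0.72503904 -0.25699333  0.046     ] 0.13116272585377223
0.8538706319785041 0.26562163461599503 0.5882489973625091
side proj piv,tip,mark [[427.65314453 357.97581425]
 [423.10077368 305.98678642]
 [461.23078371 312.31761466]] crop [[629.77784909 230.53709094]
 [619.06612048 108.20690844]
 [708.78603408 123.10334729]]
```

```bash
cat >> h.py <<'E'
from scipy.spatial.transform import Rotation as Ro
def rel(X,th,s=None):
    """shift (mm) & turn (deg about tool z) from current pose to TCP X with tool x at th deg, tool down"""
    s=s or state(); R=np.array(s['orientation']); t=np.radians(th)
    G=np.array([[np.cos(t),np.sin(t),0],[np.sin(t),-np.cos(t),0],[0,0,-1]])
    return (1e3*R.T@(np.array(X)-s['tool_pos'])).round(1), Ro.from_matrix(R.T@G).as_rotvec().round(4)
E
python3 - <<'E'
from h import *
d=np.load('pics/top0.npz');s=np.load('pics/side0.npz')
im=d['image'].astype(int)[236:274,412:446]
m=((im[...,0]>110)&(im[...,0]>2.2*im[...,1:].max(2))).astype(np.uint8)
yy,xx=np.nonzero(m)
# keep top face: band right of the dark side, excluding the disc, around hand-read centreline
keep=abs((xx+412)-(432.6+(yy+236-255.3)*.314))<4.2
p=np.c_[xx+412,yy+236][keep]
W=back(d,p,.100)
c=W.mean(0);r=cv2.minAreaRect((W[:,:2]*1e3).astype(np.float32));print(c,r)
u=np.linalg.svd(W[:,:2]-c[:2])[2][0];print('long axis deg',np.degrees(np.arctan2(u[1],u[0])))
k=np.array([r[0][0]/1e3,r[0][1]/1e3,.1]); 
ang=np.arctan2(u[1],u[0]);ex=np.array([np.cos(ang),np.sin(ang),0]);ey=np.array([-ex[1],ex[0],0])
V=s['image'].copy();T=d['image'].copy()
for I,cam in((V,s),(T,d)):
    I[:]=I
P=np.array([c+sx*.031*ex+sy*.0075*ey for sx,sy in((1,1),(1,-1),(-1,-1),(-1,1))])
out=[]
for cam,o in((d,(405,225)),(s,(365,290))):
    I=np.ascontiguousarray(cam['image'][o[1]:o[1]+60,o[0]:o[0]+60,::-1]);I=cv2.resize(I,(390,390),interpolation=cv2.INTER_CUBIC)
    for Q in (P,P-[0,0,.038]): cv2.polylines(I,[((proj(cam,Q)-o+.5)*6.5).astype(int)],True,(255,255,0),1)
    out.append(I)
cv2.imwrite('pics/z2.png',np.hstack(out))
print(state()['joint_positions'])
for th in(np.degrees(ang)+90,np.degrees(ang)-90): print(th,rel([c[0],c[1],.16],th))
E
```

```text
[ 0.57487343 -0.20760288  0.1       ] ((575.0853881835938, -207.79754638671875), (60.040348052978516, 13.882518768310547), 15.62392807006836)
long axis deg -164.55037022842004
[ 7.41408498e+01  1.38282370e+01  2.23015202e-01  7.65001927e+01
 -7.01300638e-05  8.99977493e+01]
-74.55037022842004 (array([-542. ,  609.7,   41.5]), array([2.4000e-03, 7.0000e-04, 2.5952e+00]))
-254.55037022842004 (array([-542. ,  609.7,   41.5]), array([-5.000e-04,  1.800e-03, -5.464e-01]))
```

View pics/z2.png

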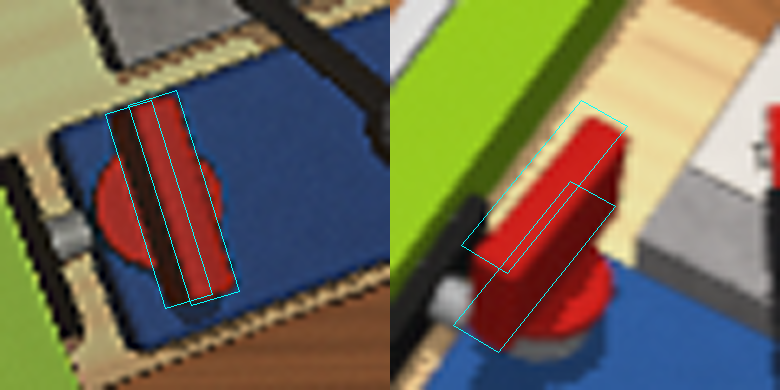

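The overlay shows the knob fit agrees with both views to about 2–3 mm. I'll carry the arm over in three calls.

{"op": "move_arm", "data": {
  "targets": [1, -22, 25, 0, 0, 0, 0, 1, -45, 51, 0, 0, 0, 0, 1, -68, 76, 0, 0, 0, 0, 1, -90, 102, 0, 0, 0, 0, 1, -113, 127, 0, 0, 0, 0, 1, -135, 152, 0, 0, 0, 0, 1, -158, 178, 0, 0, 0, 0, 1, -180, 203, 0, 0, 0, 0],
  "squeeze": 60
}}

```text
time: 0.77
tool_pos: [0.283, 0.2506, 0.2011]
orientation: [[0.273, 0.962, -0.0], [0.962, -0.273, -0.0], [-0.0, -0.0, -1.0]]
ft_force: [1.1, 0.1, -0.5]
width: 0.0856
```

{"op": "move_arm", "data": {
  "targets": [1, -22, 25, 0, 0, 0, 0, 1, -45, 51, 0, 0, 0, 0, 1, -68, 76, 0, 0, 0, 0, 1, -90, 102, 0, 0, 0, 0, 1, -113, 127, 0, 0, 0, 0, 1, -135, 152, 0, 0, 0, 0, 1, -158, 178, 0, 0, 0, 0, 1, -180, 203, 0, 0, 0, 0]
}}

```text
time: 1.43
tool_pos: [0.4291, 0.0219, 0.201]
orientation: [[0.274, 0.962, -0.001], [0.962, -0.274, 0.0], [-0.0, -0.0, -1.0]]
ft_force: [0.0, 1.2, 0.5]
width: 0.0857
```

{"op": "move_arm", "data": {
  "targets": [1, -23, 25, 2, 0, 0, -0.07, 1, -46, 51, 5, 0, 0, -0.14, 1, -69, 76, 7, 0, 0, -0.21, 1, -91, 102, 10, 0, 0, -0.28, 1, -114, 127, 12, 0, 0, -0.35, 1, -137, 153, 15, 0, 0, -0.42, 1, -160, 179, 18, 0, 0, -0.49, 1, -182, 204, 20, 0, 0, -0.546]
}}

```text
time: 2.1
tool_pos: [0.5755, -0.2087, 0.1802]
orientation: [[-0.269, 0.963, -0.002], [0.963, 0.269, 0.001], [0.001, -0.001, -1.0]]
ft_force: [1.1, 0.6, -0.4]
width: 0.0851
```

```bash
python3 - <<'E'
from h import *
d=snap('wrist','pics/w1.png')
s=state();print(s['time'],s['tool_pos'],s['joint_positions']);print(rel([.575,-.208,.069],105.5))
c=np.array([.575,-.208,.1]);a=np.radians(15.5);ex=np.array([np.cos(a),np.sin(a),0]);ey=np.array([-ex[1],ex[0],0])
print(proj(d,np.array([c+i*.031*ex+j*.0075*ey for i,j in((1,1),(1,-1),(-1,-1),(-1,1))])))
E
```

```text
2.15 [ 0.57815635 -0.2140153   0.17827473] [-20.22153458  27.77685302  17.19932578  79.37171507  -0.16902068
 -35.65634246]
(array([  7. ,  -1.3, 109.3]), array([-0.001 ,  0.0029, -0.0011]))
[[329.7306638  276.46766466]
 [310.58669078 276.46162488]
 [309.98199275 198.00935074]
 [330.53438922 198.01973007]]
```

View pics/w1.png

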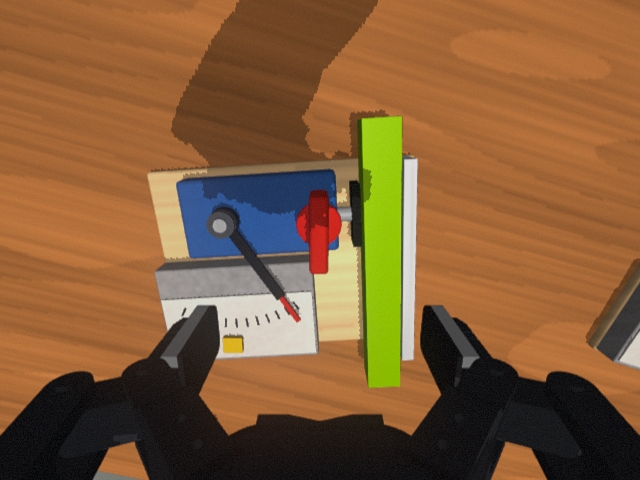

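The knob shows at columns 309–329, rows 191–272. It's centred between the jaws, and the arm was still settling. I'll let it settle and come down part way.

{"op": "move_arm", "data": {
  "targets": [1, 0, 0, 0, 0, 0, 0, 1, 0, 0, 10, 0, 0, 0, 1, 0, 0, 25, 0, 0, 0, 1, 0, 0, 40, 0, 0, 0, 1, 0, 0, 45, 0, 0, 0, 1, 0, 0, 45, 0, 0, 0, 1, 0, 0, 45, 0, 0, 0, 1, 0, 0, 45, 0, 0, 0]
}}

```text
time: 2.82
tool_pos: [0.5758, -0.2067, 0.1375]
orientation: [[-0.267, 0.964, 0.002], [0.964, 0.267, -0.001], [-0.001, 0.001, -1.0]]
ft_force: [-0.6, -0.4, 0.3]
width: 0.0855
```

```bash
python3 - <<'E'
from h import *
d=snap('wrist','pics/w2.png')
s=state();print(s['time'],s['tool_pos']);print(rel([.575,-.208,.069],105.5))
im=d['image'].astype(int);m=((im[...,0]>110)&(im[...,0]>2.2*im[...,1:].max(2))).astype(np.uint8)
n,l,st,ce=cv2.connectedComponentsWithStats(m);print([ (st[i].tolist(),ce[i].round(1).tolist()) for i in range(1,n) if st[i][4]>150])
c=np.array([.575,-.208,.1]);a=np.radians(15.5);ex=np.array([np.cos(a),np.sin(a),0]);ey=np.array([-ex[1],ex[0],0])
print(proj(d,np.array([c+i*.031*ex+j*.0075*ey for i,j in((1,1),(1,-1),(-1,-1),(-1,1))])))
cv2.imwrite('pics/w2c.png',d['image'][40:400,130:530,::-1])
E
```

```text
2.8667 [ 0.57594528 -0.20691476  0.13764487]
(array([-0.7, -1.3, 68.6]), array([ 0.0018,  0.0013, -0.0008]))
[([305, 209, 38, 89, 2335], [318.9, 249.5]), ([291, 216, 13, 42, 404], [298.0, 236.8]), ([272, 318, 24, 28, 179], [283.3, 331.6]), ([94, 452, 50, 25, 729], [118.9, 462.7])]
[[328.97254279 300.64788282]
 [306.45092129 300.66561145]
 [305.14352742 209.34457995]
 [329.65810805 209.31526891]]
```

View pics/w2c.png

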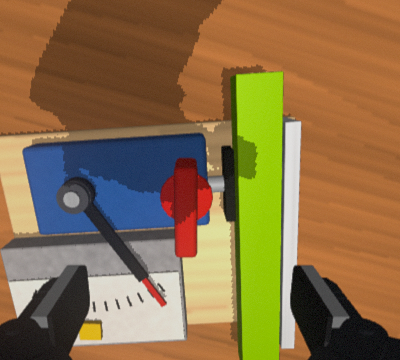

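The knob spans columns 305–328 and rows 209–298. The prediction was 305–330 and 209–300, so it's aligned. I'll descend and grip.

{"op": "move_arm", "data": {
  "targets": [1, 0, 0, 10, 0, 0, 0, 1, 0, -1, 25, 0, 0, 0, 1, 0, -1, 40, 0, 0, 0, 1, 0, -1, 55, 0, 0, 0, 1, 0, -1, 64, 0, 0, 0, 1, 0, -1, 68, 0, 0, 0, 1, 0, -1, 68, 0, 0, 0, 1, 0, -1, 68, 0, 0, 0]
}}

```text
time: 3.53
tool_pos: [0.5747, -0.2075, 0.0687]
orientation: [[-0.266, 0.964, 0.001], [0.964, 0.266, -0.0], [-0.0, 0.001, -1.0]]
ft_force: [-0.3, 0.1, 0.5]
width: 0.0854
```

{"op": "move_arm", "data": {
  "targets": [0, 0, 0, 0, 0, 0, 0, 0, 0, 0, 0, 0, 0, 0, 0, 0, 0, 0, 0, 0, 0, 0, 0, 0, 0, 0, 0, 0, 0, 0, 0, 0, 0, 0, 0, 0, 0, 0, 0, 0, 0, 0, 0, 0, 0, 0, 0, 0, 0, 0, 0, 0, 0, 0, 0, 0],
  "squeeze": 70
}}

```text
time: 4.2
tool_pos: [0.5752, -0.2096, 0.0691]
orientation: [[-0.265, 0.964, 0.002], [0.964, 0.265, -0.004], [-0.004, 0.001, -1.0]]
ft_force: [0.0, -4.1, 1.2]
width: 0.0099
```

{"op": "move_arm", "data": {
  "targets": [0, 0, 0, 0, 0, 0, 0, 0, 0, 0, 0, 0, 0, 0, 0, 0, 0, 0, 0, 0, 0, 0, 0, 0, 0, 0, 0, 0, 0, 0, 0, 0, 0, 0, 0, 0, 0, 0, 0, 0, 0, 0, 0, 0, 0, 0, 0, 0, 0, 0, 0, 0, 0, 0, 0, 0]
}}

```text
time: 4.87
tool_pos: [0.5752, -0.2096, 0.0691]
orientation: [[-0.265, 0.964, 0.002], [0.964, 0.265, -0.004], [-0.004, 0.001, -1.0]]
ft_force: [1.1, -5.9, 0.5]
width: 0.0098
```

It's gripped. The reaction is about 5 N, so I'll shift the tool 2 mm to the knob axis and turn the first part.

{"op": "move_arm", "data": {
  "targets": [0, -1, 0, 0, 0, 0, 0, 0, -2, 0, 0, 0, 0, 0.08, 0, -2, 0, 0, 0, 0, 0.16, 0, -2, 0, 0, 0, 0, 0.24, 0, -2, 0, 0, 0, 0, 0.32, 0, -2, 0, 0, 0, 0, 0.4, 0, -2, 0, 0, 0, 0, 0.4, 0, -2, 0, 0, 0, 0, 0.4]
}}

```text
time: 5.53
tool_pos: [0.5752, -0.2097, 0.069]
orientation: [[0.129, 0.992, 0.001], [0.992, -0.129, -0.001], [-0.001, 0.001, -1.0]]
ft_force: [-1.0, -2.4, 3.9]
width: 0.0098
```

```bash
cat >> h.py <<'E'
PIV=np.array([.5985,-.2914]); 
def meas(fn):
    s=state();print('t',s['time'],s['tool_pos'].round(4) if hasattr(s['tool_pos'],'round') else s['tool_pos'],'F',np.round(s['ft_force'],1),'T',np.round(s['torque'],2),'w',s['width'],'thx',np.degrees(np.arctan2(s['orientation'][1][0],s['orientation'][0][0])))
    out=[]
    for n,z0 in(('top',2.5),('side',2.35)):
        d=snap(n,fn+n+'.png');im=d['image'].astype(int)
        m=((im[...,0]>110)&(im[...,0]>2*im[...,1:].max(2)))
        yy,xx=np.nonzero(m);W=back(d,np.c_[xx,yy],.048)[:,:2]-PIV;r=np.hypot(*W.T);a=np.arctan2(W[:,1],W[:,0])
        k=(r>.085)&(r<.126)&(a>-.3)&(a<1.0);print(n,k.sum(),'red end ang',a[k].mean() if k.any() else None,'rmax',r[k].max() if k.any() else None)
        hs=cv2.cvtColor(d['image'],cv2.COLOR_RGB2HSV);m=cv2.inRange(hs,(18,130,120),(32,255,255));yy,xx=np.nonzero(m);W=back(d,np.c_[xx,yy],.048)[:,:2]-PIV
        r=np.hypot(*W.T);a=np.arctan2(W[:,1],W[:,0]);k=(r>.11)&(r<.15)&(a>0)&(a<.6);print('  mark',k.sum(),a[k].mean() if k.any() else None)
        c=proj(d,[[.63,-.25,.05]])[0].astype(int);I=d['image'][max(c[1]-80,0):c[1]+80,c[0]-80:c[0]+80,::-1];out.append(cv2.resize(I,(400,400),interpolation=cv2.INTER_CUBIC))
    cv2.imwrite(fn+'.png',np.hstack(out))
E
python3 -c "
from h import *
meas('pics/m1')"
```

```text
t 5.5333 [ 0.5752 -0.2097  0.069 ] F [-1.  -2.4  3.9] T [-0.55  0.16  0.04] w 0.009812957030784854 thx 82.61276348070533
top 30 red end ang 0.6293285203672828 rmax 0.11956717552272675
  mark 78 0.2696472360074289
side 26 red end ang 0.6066244113901301 rmax 0.1191321149161142
  mark 84 0.23174148160638636
```

View pics/m1.png

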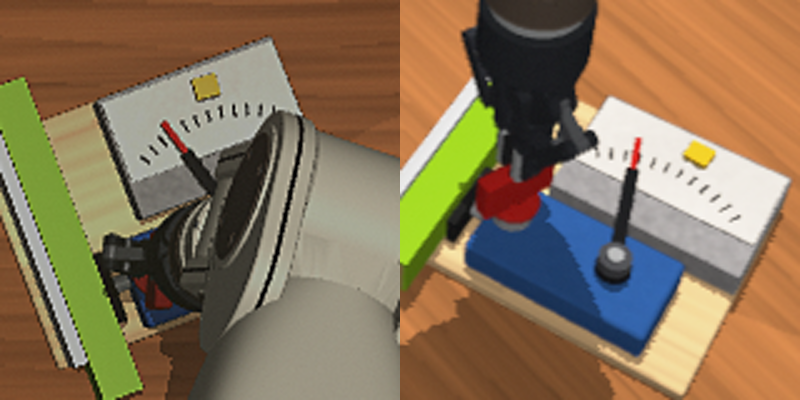

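The pointer went from 0.85 to about 0.62 rad, a ratio of 0.6. In the crop, the red tip is at about (165,123) and the mark at (207,87). About 0.36 rad remains, which is 0.6 rad of knob.

{"op": "move_arm", "data": {
  "targets": [0, 0, 0, 0, 0, 0, 0.09, 0, 0, 0, 0, 0, 0, 0.18, 0, 0, 0, 0, 0, 0, 0.27, 0, 0, 0, 0, 0, 0, 0.36, 0, 0, 0, 0, 0, 0, 0.45, 0, 0, 0, 0, 0, 0, 0.54, 0, 0, 0, 0, 0, 0, 0.6, 0, 0, 0, 0, 0, 0, 0.6]
}}

```text
time: 6.3
tool_pos: [0.5752, -0.2098, 0.069]
orientation: [[0.668, 0.744, 0.001], [0.744, -0.668, -0.001], [-0.0, 0.001, -1.0]]
ft_force: [-0.9, -2.2, 4.8]
width: 0.0095
```

{"op": "move_arm", "data": {
  "targets": [0, 0, 0, 0, 0, 0, 0, 0, 0, 0, 0, 0, 0, 0, 0, 0, 0, 0, 0, 0, 0, 0, 0, 0, 0, 0, 0, 0, 0, 0, 0, 0, 0, 0, 0, 0, 0, 0, 0, 0, 0, 0, 0, 0, 0, 0, 0, 0, 0, 0, 0, 0, 0, 0, 0, 0]
}}

```text
time: 6.97
tool_pos: [0.5752, -0.2098, 0.069]
orientation: [[0.666, 0.746, 0.001], [0.746, -0.666, -0.001], [-0.0, 0.001, -1.0]]
ft_force: [-1.1, -3.2, 4.9]
width: 0.0095
```

```bash
python3 -c "
from h import *
meas('pics/m2')"
```

```text
t 6.9667 [ 0.5752 -0.2098  0.069 ] F [-1.1 -3.2  4.9] T [-0.59  0.15  0.07] w 0.009500640776400183 thx 48.204443222230275
top 30 red end ang 0.2760972308554685 rmax 0.12031810137520038
  mark 78 0.2696472360074289
side 32 red end ang 0.24923863437899574 rmax 0.11909595594560522
  mark 78 0.2299246438226828
```

View pics/m2.png

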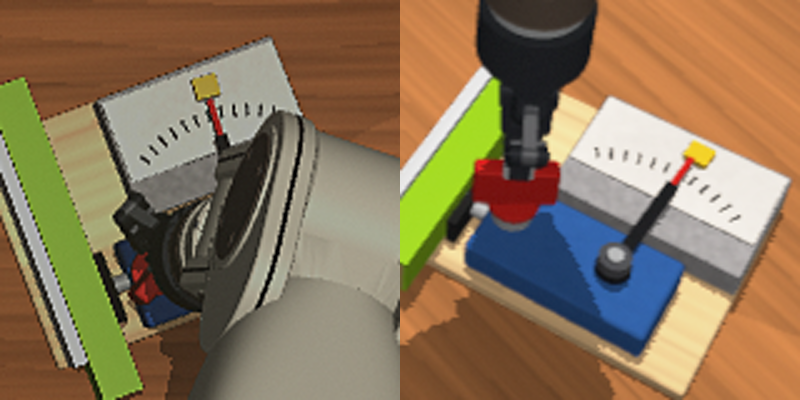

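The tip stands at the mark in both views, 0.01–0.02 rad off (1–2 mm). I'll release, rise and check.

{"op": "move_arm", "data": {
  "targets": [0.5, 0, 0, 0, 0, 0, 0, 0.5, 0, 0, 0, 0, 0, 0, 0.5, 0, 0, 0, 0, 0, 0, 0.5, 0, 0, 0, 0, 0, 0, 0.5, 0, 0, 0, 0, 0, 0, 0.5, 0, 0, 0, 0, 0, 0, 0.5, 0, 0, 0, 0, 0, 0, 0.5, 0, 0, 0, 0, 0, 0]
}}

```text
time: 7.73
tool_pos: [0.5749, -0.2092, 0.0682]
orientation: [[0.667, 0.745, -0.0], [0.745, -0.667, 0.0], [0.0, -0.0, -1.0]]
ft_force: [-1.1, 1.1, -0.6]
width: 0.0427
```

{"op": "move_arm", "data": {
  "targets": [0.5, 0, 0, -5, 0, 0, 0, 0.5, 0, 0, -15, 0, 0, 0, 0.5, 0, 0, -30, 0, 0, 0, 0.5, 0, 0, -45, 0, 0, 0, 0.5, 0, 0, -60, 0, 0, 0, 0.5, 0, 0, -70, 0, 0, 0, 0.5, 0, 0, -70, 0, 0, 0, 0.5, 0, 0, -70, 0, 0, 0]
}}

```text
time: 8.4
tool_pos: [0.5754, -0.2095, 0.1393]
orientation: [[0.667, 0.745, 0.002], [0.745, -0.667, -0.001], [0.001, 0.002, -1.0]]
ft_force: [0.8, -0.7, -0.9]
width: 0.043
```

```bash
python3 -c "
from h import *
meas('pics/m3')"
```

```text
t 8.4 [ 0.5754 -0.2095  0.1393] F [ 0.8 -0.7 -0.9] T [ 0.03 -0.01 -0.03] w 0.04300654668724134 thx 48.1298996275278
top 30 red end ang 0.2760972308554685 rmax 0.12031810137520038
  mark 78 0.2696472360074289
side 32 red end ang 0.24923863437899574 rmax 0.11909595594560522
  mark 78 0.2299246438226828
```

View pics/m3.png

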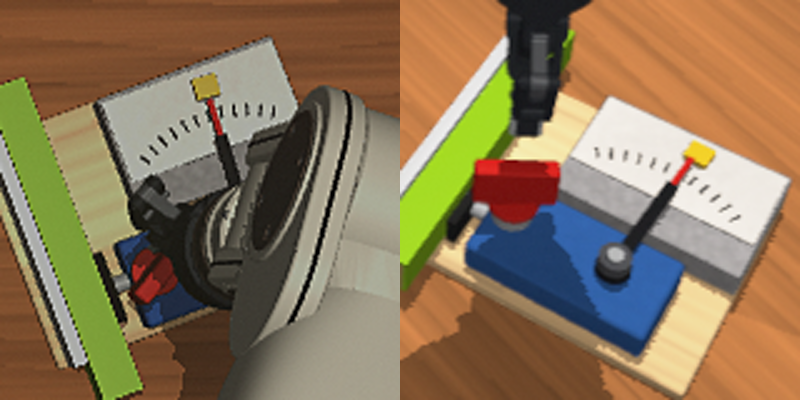

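The gripper is clear of the knob. The pointer tip stays at the mark, unchanged after release, so I'm handing in.

```bash
python3 -c "
from h import *
a=np.load('pics/top0.npz')['image'][200:340,110:270].astype(int);b=np.load('pics/m3top.npz')['image'][200:340,110:270].astype(int);print('spare px changed',(abs(a-b).max(2)>40).sum())
print(sign_off())"
```

```text
spare px changed 0
the job is handed in; nothing more can be done
None
```

I turned the red knob on the press with the green spar clockwise by about 1.0 rad in one grasp, let go and lifted the gripper 70 mm clear. I then handed the job in at about 8.5 s; no verdict is reported.

- **Pointer:** the last pictures put the tip 0.006 rad (top view) and 0.019 rad (side view) from the yellow mark, about 1–2.5 mm. It gave the same reading before and after release. The two views differ by about 0.03 rad in absolute angle, which fits the 2 mm calibration error.
- **Other conditions:** the mark and the empty press show no visible change, and the wrist force after release is about zero.
- **Disagreements:** the gripper read 9.8 mm on a bar given as 15 mm thick. The grip still held without slipping: the pointer followed the turn at the stated ratio of 0.6. In the side view, the outline I predicted for the knob was also 2–3 mm off.

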